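# Plug the second saddle post onto the paper-roll stand

### The arm

A 6-joint arm with a two-finger parallel gripper is mounted at the origin on the work surface. World frame = base frame: x ahead of the robot, y to its left, z up, the work surface at z = 0. Lengths are in mm, angles in rad, forces in N, time in s.
With the tool pointing down it reaches from about 350 to 775 mm from the base axis. Payload 7.3 kg.
Tool frame: the origin (TCP) lies midway between the tips of the shut fingers; the grasp point (between the pads) lies 19 mm behind it; x points along the fingers, y is the direction in which the jaws open and shut, and the axes are right-handed (so a half turn about x gives the same grasp; the last joint's range is limited). The gripper opens to 92 mm and grips with 3 to 60 N. Pads are 19 mm wide; open, the fingers measure 130 mm over their backs; the gripper's body (75 mm by 190 mm) begins 47 mm behind the grasp point.
Start: joints at [1.039, 0.342, 1.524, -0, 1.275, -0.146], TCP at [197.545, 486.437, 226.741] pointing down, gripper open.
Joint ranges: [-2.53, 2.53], [-0.77, 2.02], [0.04, 2.7], [-1, 4.14], [0.28, 2.66], [-3.11, 3.11]. Speed limits (rad/s): [2.57, 2.57, 3.14, 3.14, 3.14, 3.14].

### API

Orientations are given as [roll, pitch, yaw] about the fixed x, y, z axes, in that order (R = Rz(yaw) Ry(pitch) Rx(roll)).
In Python, from plant import get_obs, capture, close_job gives the robot as it stands. The module is installed in compiled form; this text tells all that it offers.
- The arm moves only by the tool send_rows, never from a script. Its argument "moves" is a list of rows, each a list of 4 numbers: the shift along the tool's x, y, z in mm, then the turn about the tool's x in degrees. In form: [[tx, ty, tz, yaw], ...]. A call has 1 to 8 rows; each row shifts and turns the commanded pose from where the row before left it, along the tool's axes as they then stand; what a row does not reach is not made up. A row lasts 1/8 s, in which the tool goes at most 62.5 mm and 10.7 degrees, less where a joint would pass 70% of its speed; a pose out of reach is approached as far as the arm can. A call with a gripper value outside its range is refused whole. "hand" is the opening, from 0 (shut) to 1 (fully open), set as the call begins (left out, the last holds). The fingers move at their own pace and stop on an object; the grip force is fixed at half the most. Time passes only in rows, so rows that do not move let the fingers close. It gives the time, the measured TCP pose, the force and the opening at its end, in the units of the state.
- get_obs(): the state, without advancing time (a new reading comes with each control period).
- capture(name): name is "scene" or "top"; returns a dict with "image" (400x640x3 uint8, red, green, blue), "K" (3x3 intrinsics, pixels), "position" and "attitude" of the camera in the world. Camera axes: x right, y down, z forward; pixel columns grow to the right and rows downward; lengths in mm; the calibration is good to about 2 mm. A picture is of the moment at which its call begins. There is no depth.
- close_job(): hands the job in, once; it reports no verdict.
The state is a dict: "time": time; "joint_positions": joint angles; "dq": joint speeds; "tau": joint torques, N m; "tool_pos": TCP position; "tcp_rot": TCP orientation; "contact_force": force on the tool from outside, world axes, zero at the start; "moment": the same for the moment, N m; "grip_width": finger opening in mm.
Only numpy, scipy, OpenCV 4.12 (cv2) and the standard library are available. Lean on these libraries where they do the work, as an engineer would, in place of code of your own. Each camera call takes 0.05 s, during which the arm holds its last target. There are 200 camera calls.

### The job

The paper-roll stand needs its second upright: pick up the loose square post with the saddle (notched) top and the hole near its lower end, turn its hole to the side of the spring catch, and slide it down over the stub of the empty foot until it sits fully down on the foot plate and the catch pops out through the hole. Let go of it and leave the plain square post without a hole standing where it is.

Things in the scene. Friction and masses are not known exactly. Their poses are not given: they have to be found in the camera images.
- post_center (a point): Centre, 60 mm up, of the loose saddle post, upright on the table: aluminium square tube, 42 mm outside, 37 inside, 120 tall, about 0.15 kg, open below, its top 32 mm a black saddle block grooved along y. z up; +x out of the wall with the hole (22 wide, 20 to 46 mm above the lower end). Grasp its y faces some 30 mm above this centre. A hole-less capped post and a round cardboard core stand near.
- stub_base (a point): Empty foot, fixed: middle of its steel plate's top face (110 mm square, 12 mm above the table), at the root of the upright stub; the fitted post's lower end rests here. Stub 30 mm square, 68 high, top 22 mm tapering to 8 mm square. z up; +x out of the side with the catch: the post's +x must point the same way. The similar foot farther off already has its post.
- catch (a joint): Spring catch in the stub's +x side, a sloped black button 10 mm wide, 24 to 43 mm above the plate; 0 = fully out (11 mm proud), up to 0.0115 m pressed in. The tube's lower end, pushed down with about 6 to 16 N, rides down its slope and presses it in; it springs out by itself through the hole when the post is fully down.
- blank_center (a point): Centre, 60 mm up, of the look-alike to leave alone: a loose square aluminium tube, 42 mm wide, 120 tall, no hole, with a flat black cap 8 mm thick instead of a saddle. z up.

How it is judged:
By the outcome, as a careful person would: the job done as asked, in the order asked, and still so for the second after the job is handed in, with the robot touching nothing.
It also fails if it takes over 38 s, if anything falls off the work surface, if the arm or the gripper's body presses on something with over 40 N, if the wrist force passes 120 N, or if a joint passes its speed limit or range.

## Working session

There is one attempt and no reset: what is moved stays moved. The work goes in short steps, Python scripts to look and compute and a tool call to move; the robot and the scene stay as the last step left them, time stands still between calls to the robot, and variables do not carry over. Pictures are saved under pics/ and viewed, about 8 in all and at most 12, crops included, and the job is handed in when it is done.

Besides the shell and the picture viewer there is one more tool, called after ">>>" as a command line: name --pt "numbers of a row" for each row, then --argument value for the rest. send_rows: Moves the arm, as the interface text tells. Its arguments: {"type":"object","properties":{"moves":{"type":"array","items":{"type":"array","items":{"type":"number"}}},"hand":{"type":"number"}},"required":["moves"]}

```bash
mkdir -p pics
cat > h.py <<'E'
import numpy as np, cv2
from plant import get_obs, capture, close_job
from scipy.spatial.transform import Rotation as Ro
def cap(n,f=None):
    c=capture(n)
    a=np.array(c['attitude'],float)
    c['R']=a if a.shape==(3,3) else Ro.from_euler('xyz',a).as_matrix() if a.size==3 else None
    if f: cv2.imwrite('pics/'+f,c['image'][:,:,::-1])
    return c
def ray(c,u,v,z):
    d=c['R']@np.linalg.inv(c['K'])@[u,v,1]; p=np.array(c['position'],float)
    return p+d*(z-p[2])/d[2]
def proj(c,P):
    q=np.array(c['K'])@c['R'].T@(np.array(P,float)-c['position']); return q[:2]/q[2]
E
python3 - <<'E'
from h import *
o=get_obs(); print({k:np.round(v,3) for k,v in o.items()})
for n in('scene','top'):
    c=cap(n,n+'1.png'); print(n,c['K'],c['position'],c['attitude'])
E
```

```text
{'time': np.float64(0.0), 'joint_positions': array([ 1.039,  0.343,  1.525,  0.   ,  1.275, -0.146]), 'dq': array([-0.002, -0.001, -0.001, -0.001, -0.   ,  0.   ]), 'tau': array([ -0.   , -43.121, -24.424,   0.072,   0.055,  -0.   ]), 'tool_pos': array([197.314, 486.067, 226.048]), 'tcp_rot': array([-1.732,  1.569, -2.118]), 'contact_force': array([ 0.06 , -0.004, -0.79 ]), 'moment': array([-0.027,  0.012,  0.018]), 'grip_width': np.float64(91.82)}
scene [[388.3192574    0.         314.3919218 ]
 [  0.         388.3192574  199.36079032]
 [  0.           0.           1.        ]] [1120.15670394 -111.77942238  757.40959305] [-2.41279639 -0.0095377   1.36598227]
top [[366.36816402   0.         327.34929168]
 [  0.         366.36816402 204.64315099]
 [  0.           0.           1.        ]] [337.67382531  39.28034024 927.28488253] [-2.89244666e+00  7.50838422e-04 -1.60072156e+00]
```

View pics/scene1.png

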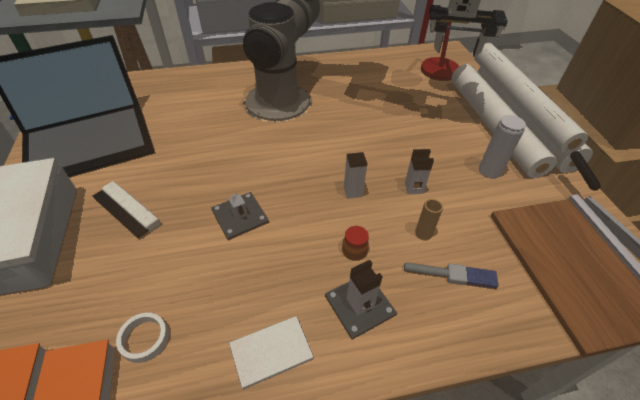

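View pics/top1.png

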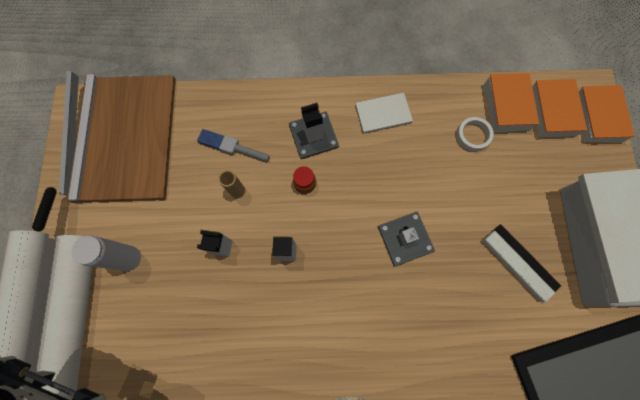

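The scene view shows the saddle post near (419,172) with its hole towards the camera, the blank near (355,175) and the empty foot near (240,214). In the top view they are at (213,243), (284,248) and (407,238). Next I'll zoom in.

Run:
```python
import cv2,numpy as np
s=cv2.imread('pics/scene1.png');t=cv2.imread('pics/top1.png')
def cr(i,u,v,w=34,h=26): return cv2.resize(i[v-h:v+h,u-w:u+w],(390,298),interpolation=cv2.INTER_CUBIC)
cv2.imwrite('pics/z1.png',np.vstack([np.hstack([cr(s,419,173),cr(s,240,211)]),np.hstack([cr(t,215,243),cr(t,407,238)])]))
```

```text
(no output)
```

View pics/z1.png

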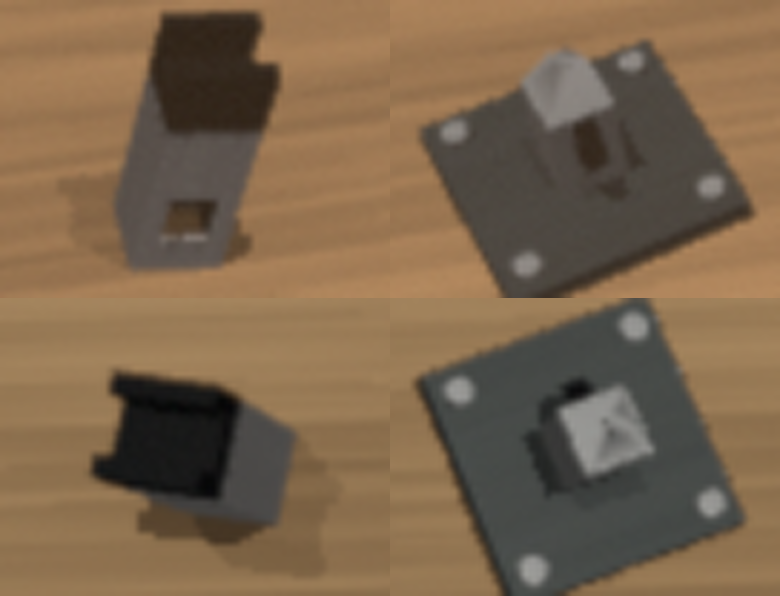

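Run:
```python
from h import *
s=cap('scene');t=cap('top')
k=68/390
def un(c,u0,v0,pts,z,ox,oy): return np.array([ray(c,u0-34+(x-ox)*k-.5+.5*k,v0-26+(y-oy)*k-.5+.5*k,z)[:2] for x,y in pts])
def show(n,P): print(n,P.round(0).tolist(),'c',P.mean(0).round(1),'edges',[ (round(float(np.hypot(*d)),1),round(float(np.degrees(np.arctan2(d[1],d[0]))),1)) for d in np.roll(P,-1,0)-P])
show('foot top',un(t,407,238,[(459,391),(635,326),(711,503),(533,570)],13,390,298))
show('foot sc',un(s,240,211,[(454,131),(631,61),(711,186),(526,265)],13,390,0))
show('stubcatch top',un(t,407,238,[(575,388)],45,390,298))
show('post top',un(t,215,243,[(113,372),(240,400),(218,498),(95,465)],120,0,298))
show('post sc bottom',un(s,419,173,[(128,268),(222,265)],0,0,0))
show('post sc blk',un(s,419,173,[(166,131),(262,131)],88,0,0))
show('post sc top',un(s,419,173,[(152,80),(162,14),(260,14),(279,72)],120,0,0))
# blank black caps
for c,n in((t,'t'),(s,'s')):
    u,v=proj(c,[0,0,0]); print(n,u,v)
print(ray(t,284,243,120))
```

```text
foot top [[505.0, -110.0], [532.0, -191.0], [453.0, -217.0], [426.0, -137.0]] c [ 479.  -163.6] edges [(84.7, -71.4), (83.9, -161.9), (84.1, 108.5), (83.8, 18.5)]
foot sc [[450.0, -216.0], [423.0, -136.0], [503.0, -109.0], [530.0, -190.0]] c [ 476.3 -162.8] edges [(84.1, 108.4), (84.0, 18.8), (84.8, -71.3), (84.5, -161.8)]
stubcatch top [[499.0, -155.0]] c [ 499.3 -154.5] edges [(0.0, 0.0)]
post top [[494.0, 319.0], [482.0, 269.0], [444.0, 276.0], [458.0, 324.0]] c [469.5 297.4] edges [(51.5, -104.1), (38.5, 169.7), (50.0, 73.6), (36.6, -7.7)]
post sc bottom [[486.0, 279.0], [493.0, 322.0]] c [489.8 300.4] edges [(44.2, 81.2), (44.2, -98.8)]
post sc blk [[487.0, 279.0], [495.0, 320.0]] c [490.7 299.1] edges [(41.9, 78.8), (41.9, -101.2)]
post sc top [[486.0, 266.0], [447.0, 285.0], [455.0, 327.0], [492.0, 320.0]] c [470.3 299.7] edges [(43.9, 153.2), (42.9, 78.9), (37.3, -10.7), (55.2, -95.9)]
t 349.8351207259321 453.7446283158319
s 277.15213136128716 101.08163718293231
[458.26705348 132.33373934 120.        ]
```

```bash
cat >> h.py <<'E'
def plan(x,y,z,hd):
    "turn first, then shifts in the turned frame; hd: wanted heading of tool y (deg)"
    o=get_obs(); R=Ro.from_euler('xyz',o['tcp_rot']).as_matrix(); p=o['tool_pos']
    h=np.degrees(np.arctan2(R[1,1],R[0,1])); turn=-(((hd-h)+90)%180-90)
    R2=R@Ro.from_euler('x',turn,degrees=True).as_matrix()
    print('t',round(o['time'],2),'pos',p.round(1),'head',round(h,1),'tilt',R[:,0].round(3),'F',np.round(o['contact_force'],1),'w',round(o['grip_width'],1),'q',np.round(o['joint_positions'],2))
    print('turn',turn.round(1),'shift xyz',(R2.T@(np.array([x,y,z])-p)).round(1))
E
python3 -c "
from h import *
plan(469.5,301,200,80)"
```

```text
t 0.2 pos [197.4 486.2 226.3] head 67.9 tilt [-0.    -0.001 -1.   ] F [-0.2  0.4  0.1] w 91.6 q [ 1.04  0.34  1.52  0.    1.28 -0.15]
turn -12.1 shift xyz [  26.3 -135.1  300.1]
```

>>> send_rows --pt "3 0 0 -6" --pt "3 0 0 -6" --pt "0 -22 50 0" --pt "0 -23 50 0" --pt "0 -22 50 0" --pt "0 -23 50 0" --pt "0 -22 50 0" --pt "0 -23 50 0" --hand 1

```text
time: 1.2
tool_pos: [470.5, 299.7, 220.6]
tcp_rot: [2.63, 1.571, 2.454]
contact_force: [0.0, 0.6, 0.2]
grip_width: 91.9
```

>>> send_rows --pt "0 0 0 0" --pt "0 0 0 0"

```text
time: 1.45
tool_pos: [468.7, 300.9, 220.4]
tcp_rot: [-3.005, 1.57, 3.102]
contact_force: [-0.4, -0.4, -0.3]
grip_width: 91.9
```

Run:
```python
from h import *
plan(469.5,301,71,80)
s=cap('scene');t=cap('top')
a=[]
for c,P in((s,[470,300,110]),(t,[470,300,120])):
    u,v=proj(c,P).astype(int); i=c['image'][:,:,::-1]
    print(u,v)
    a.append(cv2.resize(i[v-35:v+35,u-35:u+35],(390,390),interpolation=cv2.INTER_CUBIC))
cv2.imwrite('pics/z2.png',np.hstack(a))
```

```text
t 1.45 pos [468.7 300.9 220.4] head 79.9 tilt [-0.001  0.    -1.   ] F [-0.4 -0.4 -0.3] w 91.9 q [ 0.43  0.41  1.44  0.    1.29 -0.96]
turn -0.1 shift xyz [149.4   0.2   0.9]
420 157
208 240
```

View pics/z2.png

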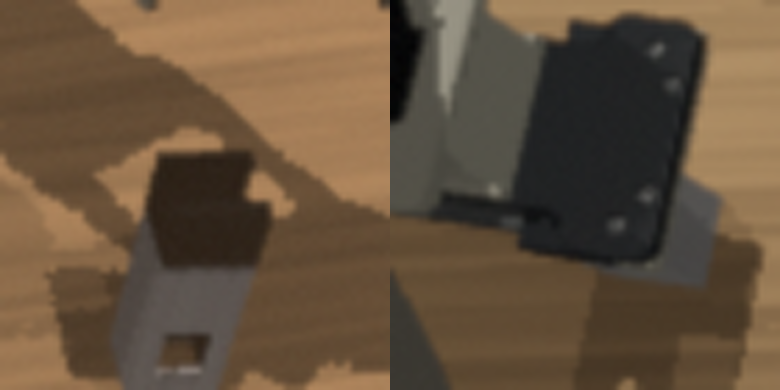

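The post is undisturbed at scene (420,157) and the gripper is above it, aligned. I'll descend and grip.

>>> send_rows --pt "30 0 0 0" --pt "30 0 0 0" --pt "30 0 0 0" --pt "25 0 0 0" --pt "20 0 0 0" --pt "14 0 0 0" --pt "0 0 0 0" --pt "0 0 0 0"

```text
time: 2.55
tool_pos: [469.5, 301.4, 72.6]
tcp_rot: [0.655, 1.569, 0.479]
contact_force: [0.4, 0.5, -0.6]
grip_width: 91.6
```

>>> send_rows --pt "0 0 0 0" --pt "0 0 0 0" --pt "0 0 0 0" --pt "0 0 0 0" --pt "0 0 0 0" --pt "0 0 0 0" --pt "0 0 0 0" --pt "0 0 0 0" --hand 0

```text
time: 3.55
tool_pos: [469.2, 300.9, 71.7]
tcp_rot: [1.146, 1.571, 0.969]
contact_force: [0.2, 0.3, -0.6]
grip_width: 42.1
```

>>> send_rows --pt "-5 0 0 0" --pt "-25 0 0 0" --pt "-30 0 0 0" --pt "-30 0 0 0" --pt "-30 0 0 0" --pt "-25 0 0 0" --pt "-5 0 0 0" --pt "0 0 0 0"

```text
time: 4.55
tool_pos: [468.9, 300.7, 221.3]
tcp_rot: [-2.602, 1.57, -2.779]
contact_force: [-0.2, -1.3, -0.6]
grip_width: 42.1
```

Run:
```python
from h import *
plan(477.5,-163,220,108.5)
s=cap('scene');t=cap('top')
a=[]
for c,P in((s,[470,300,190]),(t,[470,300,220])):
    u,v=proj(c,P).astype(int); i=c['image'][:,:,::-1]
    print(u,v)
    a.append(cv2.resize(i[v-45:v+45,u-45:u+45],(390,390),interpolation=cv2.INTER_CUBIC))
cv2.imwrite('pics/z3.png',np.hstack(a))
```

```text
t 4.55 pos [468.9 300.7 221.3] head 79.9 tilt [-0. -0. -1.] F [-0.2 -1.3 -0.6] w 42.1 q [ 0.43  0.41  1.44  0.    1.29 -0.96]
turn -28.6 shift xyz [   1.3 -442.5 -139. ]
428 131
192 232
```

View pics/z3.png

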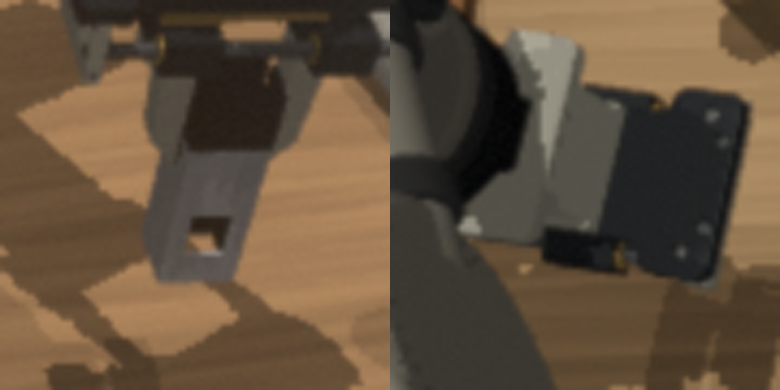

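The post is held and its hole faces the camera (scene crop, near (208,235)). I'll carry it above the stub.

>>> send_rows --pt "-3 0 0 -9.5" --pt "-3 0 0 -9.5" --pt "-3 0 0 -9.5" --pt "0 -20 -6 0" --pt "0 -35 -11 0" --pt "0 -40 -12.5 0" --pt "0 -40 -12.5 0" --pt "0 -40 -12.5 0"

```text
time: 5.65
tool_pos: [471.9, 115.3, 230.0]
tcp_rot: [-3.139, 1.569, -2.822]
contact_force: [0.6, 0.1, -1.4]
grip_width: 41.8
```

>>> send_rows --pt "0 -40 -12.5 0" --pt "0 -40 -12.5 0" --pt "0 -40 -12.5 0" --pt "0 -40 -12.5 0" --pt "0 -40 -12.5 0" --pt "0 -35 -11 0" --pt "0 -22 -7 0" --pt "0 -10 -3.5 0"

```text
time: 6.65
tool_pos: [476.2, -163.8, 229.9]
tcp_rot: [2.452, 1.569, 2.768]
contact_force: [0.5, -0.9, -1.7]
grip_width: 41.7
```

>>> send_rows --pt "20 0 0 0" --pt "25 0 0 0" --pt "20 0 0 0" --pt "0 0 0 0" --pt "0 0 0 0"

```text
time: 7.28
tool_pos: [477.5, -162.2, 166.4]
tcp_rot: [-0.665, 1.57, -0.345]
contact_force: [0.4, 0.1, -1.2]
grip_width: 42.0
```

Run:
```python
from h import *
plan(477.5,-163,160,108.5)
s=cap('scene','sc4.png')
u,v=proj(s,[478,-163,80]).astype(int); print(u,v)
i=s['image'][:,:,::-1]
cv2.imwrite('pics/z4.png',cv2.resize(i[v-50:v+50,u-60:u+60],(720,600),interpolation=cv2.INTER_CUBIC))
```

```text
t 7.28 pos [ 477.5 -162.2  166.4] head 108.4 tilt [ 0.001 -0.    -1.   ] F [ 0.4  0.1 -1.2] w 42.0 q [-0.48  0.36  1.67  0.    1.11 -2.37]
turn -0.1 shift xyz [ 6.4 -0.8 -0.2]
235 194
```

View pics/z4.png

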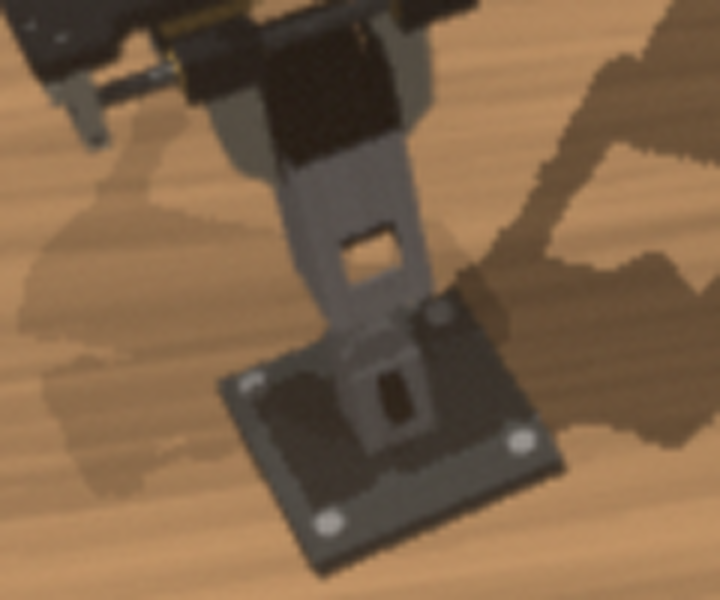

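Run:
```python
from h import *
s=cap('scene')
f=lambda x,y,z: ray(s,235-60+x/6-.5+1/12,194-50+y/6-.5+1/12,z)[:2]
a,b=f(332,330,94.7),f(437,291,94.7); print(a,b,np.linalg.norm(b-a),np.degrees(np.arctan2(*(b-a)[::-1])))
th=np.radians(18.5);x=np.array([np.cos(th),np.sin(th)])
print('post c',(a+b)/2-21*x)
h=[f(*p,94.7+z) for p,z in(((343,245),46),((395,223),46),((402,267),20),((350,287),20))]
print('hole->c',np.mean(h,0)-21*x)
q=np.array([f(*p,13) for p in((250,379),(440,312),(521,440),(329,522))]);print('foot',q.mean(0))
```

```text
[ 502.15344269 -174.15370054] [ 489.64225937 -133.16367958] 42.85687256750439 106.97350486037645
post c [ 475.98305427 -160.32208785]
hole->c [ 478.51496487 -160.60005999]
foot [ 475.77573419 -162.95818752]
```

>>> send_rows --pt "3 -1.5 -1 0" --pt "5 0 0 0" --pt "6 0 0 0" --pt "7 0 0 0" --pt "7 0 0 0" --pt "7 0 0 0" --pt "0 0 0 0" --pt "0 0 0 0"

```text
time: 8.38
tool_pos: [476.9, -164.0, 130.8]
tcp_rot: [-0.456, 1.571, -0.135]
contact_force: [0.3, 1.4, -1.2]
grip_width: 41.9
```

```bash
python3 -c "
from h import *
plan(477.5,-163.2,83.7,108.5); print(get_obs()['moment'])"
```

```text
t 8.38 pos [ 476.9 -164.   130.8] head 108.4 tilt [ 0. -0. -1.] F [ 0.3  1.4 -1.2] w 41.9 q [-0.48  0.41  1.72  0.    1.02 -2.38]
turn -0.1 shift xyz [47.1  0.6  0.8]
[0.07026377 0.02778284 0.00426793]
```

Nothing has touched so far and the tube is over the taper. I'll push on past the catch.

>>> send_rows --pt "3 0 0 0" --pt "3 0 0 0" --pt "3 0 0 0" --pt "3 0 0 0" --pt "0 0 0 0"

```text
time: 9.0
tool_pos: [477.4, -164.0, 118.7]
tcp_rot: [-0.376, 1.57, -0.055]
contact_force: [3.4, 1.5, -0.7]
grip_width: 42.1
```

>>> send_rows --pt "4 0 0 0" --pt "4 0 0 0" --pt "4 0 0 0" --pt "0 0 0 0"

```text
time: 9.5
tool_pos: [477.5, -164.2, 106.6]
tcp_rot: [-0.614, 1.569, -0.293]
contact_force: [5.6, 0.0, -2.3]
grip_width: 42.0
```

Run:
```python
from h import *
plan(477.5,-163.2,83.7,108.5); print(get_obs()['moment'])
s=cap('scene'); u,v=237,194
i=s['image'][:,:,::-1]
cv2.imwrite('pics/z5.png',cv2.resize(i[v-50:v+50,u-60:u+60],(720,600),interpolation=cv2.INTER_CUBIC))
```

```text
t 9.5 pos [ 477.5 -164.2  106.6] head 108.4 tilt [ 0.002 -0.001 -1.   ] F [ 5.6  0.  -2.3] w 42.0 q [-0.48  0.44  1.75  0.    0.96 -2.38]
turn -0.1 shift xyz [22.9  1.   0.2]
[-0.03612513 -1.2125345  -0.0484224 ]
```

View pics/z5.png

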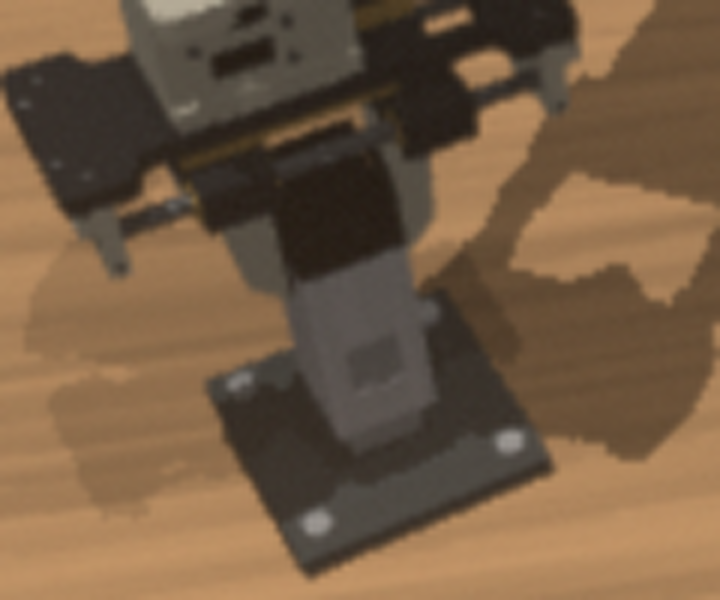

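The tube is down over the stub and the catch is pressed in. The hole at (375,360) shows steel and about 23 mm is left to go. No slip shows.

>>> send_rows --pt "4 0 0 0" --pt "4 0 0 0" --pt "4 0 0 0" --pt "4 0 0 0" --pt "3 0 0 0" --pt "2 0 0 0" --pt "1 0 0 0" --pt "0 0 0 0"

```text
time: 10.55
tool_pos: [475.9, -163.8, 84.2]
tcp_rot: [2.488, 1.569, 2.809]
contact_force: [-0.7, 0.6, 0.2]
grip_width: 41.9
```

>>> send_rows --pt "1 0 0 0" --pt "1 0 0 0" --pt "0 0 0 0"

```text
time: 10.92
tool_pos: [476.7, -163.9, 83.6]
tcp_rot: [-0.368, 1.571, -0.047]
contact_force: [-2.6, 1.8, 8.7]
grip_width: 41.7
```

Run:
```python
from h import *
plan(477.5,-163.2,83.7,108.5); print(get_obs()['moment'])
s=cap('scene'); u,v=237,194
i=s['image'][:,:,::-1]
cv2.imwrite('pics/z6.png',cv2.resize(i[v-50:v+50,u-60:u+60],(720,600),interpolation=cv2.INTER_CUBIC))
```

```text
t 10.93 pos [ 476.7 -163.9   83.6] head 108.4 tilt [ 0. -0. -1.] F [-2.6  1.8  8.7] w 41.7 q [-0.48  0.47  1.77  0.    0.9  -2.38]
turn -0.1 shift xyz [-0.1  0.4  0.9]
[ 0.45306397  0.69851703 -0.02427674]
```

View pics/z6.png

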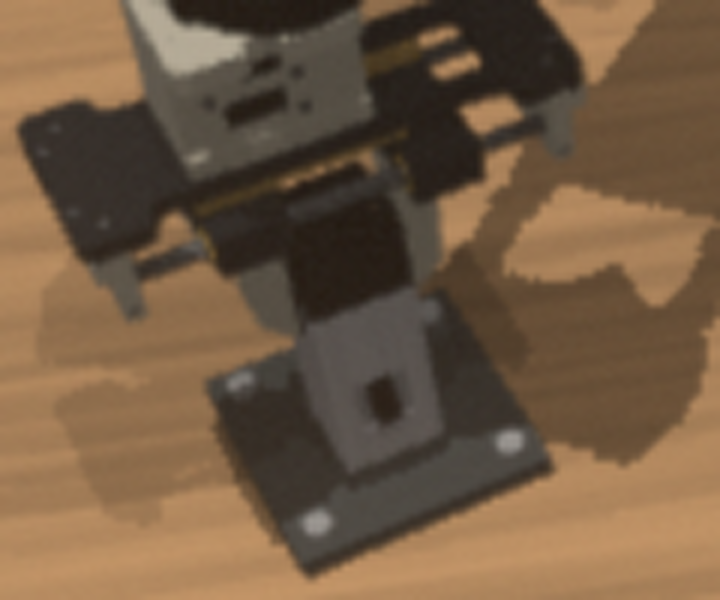

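The black catch shows through the hole at (383,400). The tool reads 8.7 N upwards at the expected height of 83.6 mm, so the post is seated. I'll release and retreat.

>>> send_rows --pt "0 0 0 0" --pt "0 0 0 0" --pt "0 0 0 0" --pt "0 0 0 0" --pt "0 0 0 0" --pt "0 0 0 0" --pt "0 0 0 0" --hand 1

```text
time: 11.85
tool_pos: [476.8, -164.0, 82.7]
tcp_rot: [0.518, 1.571, 0.839]
contact_force: [-0.3, 0.3, -0.3]
grip_width: 91.9
```

>>> send_rows --pt "-5 0 0 0" --pt "-20 0 0 0" --pt "-35 0 0 0" --pt "-35 0 0 0" --pt "-30 0 0 0" --pt "-15 0 -15 0" --pt "0 0 -40 0" --pt "0 0 -30 0"

```text
time: 12.85
tool_pos: [393.8, -190.8, 222.3]
tcp_rot: [2.389, 1.569, 2.71]
contact_force: [0.1, -0.3, -0.0]
grip_width: 91.8
```

>>> send_rows --pt "0 0 0 0" --pt "0 0 0 0" --pt "0 0 0 0" --pt "0 0 0 0"

```text
time: 13.35
tool_pos: [396.5, -190.5, 222.5]
tcp_rot: [1.816, 1.57, 2.138]
contact_force: [0.4, 0.5, 0.6]
grip_width: 91.8
```

Run:
```python
from h import *
plan(477.5,-163.2,83.7,108.5)
s=cap('scene'); t=cap('top'); f=lambda c,u,v:cv2.resize(c['image'][v-45:v+45,u-40:u+80,::-1],(400,300),interpolation=cv2.INTER_CUBIC)
cv2.imwrite('pics/z7.png',np.vstack([np.hstack([f(s,237,194),f(s,330,180)]),np.hstack([f(t,400,235),f(t,250,240)])]))
b=lambda P: proj(s,P).round(1)
th=np.radians(18.5);R=np.array([[np.cos(th),-np.sin(th)],[np.sin(th),np.cos(th)]])
for z in(12,132): print(z,[((b(np.r_[R@[21,y]+[476.3,-162.8],z])-[197,149])*[400/120,300/90]).round(0).tolist() for y in(-21,21)])
```

```text
t 13.35 pos [ 396.5 -190.5  222.5] head 108.4 tilt [-0.  0. -1.] F [0.4 0.5 0.6] w 91.8 q [-0.62  0.19  1.75  0.    1.2  -2.52]
turn -0.1 shift xyz [138.8   0.2  85.5]
12 [[124.0, 242.0], [177.0, 220.0]]
132 [[98.0, 129.0], [157.0, 107.0]]
```

View pics/z7.png

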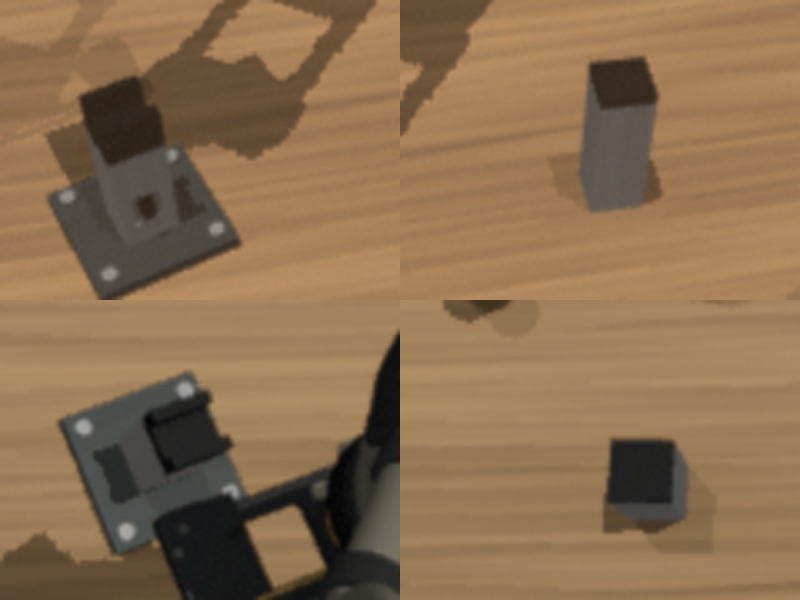

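The post stands square on the foot. Its lower corners, near (127,243) and (178,220), match the predicted seated corners (124,242) and (177,220). The catch shows in the hole at (147,207), and the blank is standing where it was.

```bash
python3 -c "
from h import *
print(close_job())"
```

```text
the job is handed in; nothing more can be done
None
```

The saddle post is on the empty foot, and I handed the job in at about 13.5 s of the 38 s allowed. I gripped it by its y faces, turned it about 28.5° so the hole faces the catch, and slid it down over the stub. I pushed until it stopped on the plate, then released it and moved the arm clear.

- **Seating:** the tool read 8.7 N upwards at the expected seated height. After release, the post's lower corners in the scene image came within about 1 px of where a fully seated post should be.
- **Catch:** the black button shows through the hole, judged from the images only.
- **Blank post:** it still stands where it was, judged by eye.
- **Forces:** the highest reading I saw was about 9 N, well under the limits. Readings came only at the end of each move, so a short peak in between would not show.
- **Disagreements:** the two cameras differed by about 3 mm on the foot's position, which was within the fit's clearance. No other check failed.

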